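# File the programming module in a tight rack

## Task

In the rack of adapter modules, nudge the neighbours apart to open a gap between the yellow-tabbed and the blue-tabbed module, keeping them standing in the rack. Then stand the loose beige module in that gap, set down on the rack floor, not dropped, and in line with the others, and close the row up again so that all four stand snugly side by side, upright and let go. Leave the key, the back plate, the bolt jar and the clamp where they are.

Things in the scene. Friction and masses are not known exactly. Their poses are not given: they have to be found in the camera images.
- rack_slot (a point): Low grey rack fixed to the bench, open in front and on top, with a slippery white runner floor on which modules slide easily. Point: mid-floor, 8 mm above the bench, under the centre line of a module touching the back stop (face 38 mm on in +x, 30 mm high). y along the row, z up; front edge at x -52 mm. End cheeks 42 mm high, inner faces at y +-79 mm: about 50 mm free, shared by both ends, neither share fits a module
- yellow_c (a point): Charcoal adapter module with a yellow pull tab, one of three standing tightly side by side in the rack: body 76 deep (x) x 36 thick (y) x 66 mm tall, pull tab centred on top 36 (x) x 10 (y) x 30 mm tall; 96 mm overall, about 140 g. Point: its centre, 48 mm above its underside. Always the middle one of the three at the start
- blue_c (a point): Charcoal adapter module with a blue pull tab, one of three standing tightly side by side in the rack: body 76 deep (x) x 36 thick (y) x 66 mm tall, pull tab centred on top 36 (x) x 10 (y) x 30 mm tall; 96 mm overall, about 140 g. Point: its centre, 48 mm above its underside. At one end of the three, either side of the yellow one
- red_c (a point): Charcoal adapter module with a red pull tab, one of three standing tightly side by side in the rack: body 76 deep (x) x 36 thick (y) x 66 mm tall, pull tab centred on top 36 (x) x 10 (y) x 30 mm tall; 96 mm overall, about 140 g. Point: its centre, 48 mm above its underside. At the other end of the three
- beige_c (a point): The loose beige programming module, standing upright on the bench away from the rack. body 76 deep (x) x 36 thick (y) x 66 mm tall, pull tab centred on top 36 (x) x 10 (y) x 30 mm tall; 96 mm overall, about 140 g. Point: its centre, 48 mm above its underside
- jar_c (a point): Squat glass jar of bolts with a steel lid, 56 mm across, 61 mm tall, loose on the bench; point on its axis 30 mm up. Leave alone
- key: Brass key lying flat, 65 mm long, bow 26 mm across and 6 mm thick; origin under the bow's centre, blade along +x. Leave alone
- plate: Gunmetal fob back plate lying flat, 55 x 34 x 6 mm; origin under its centre. Leave alone
- clamp_c (a point): Small spring clamp lying flat, about 120 x 60 x 20 mm, with yellow jaws towards +x that pinch a cracked grey fob shell; point in its middle, 10 mm up. Leave alone
Things that resemble listed ones, but are neither listed nor needed, are in the scene too. Leave any green or pink look-alike of the part that bears yellow_c alone. Several things look just like the part that bears beige_c: the one meant starts farthest to the robot's left.

How it is judged:
On the way, in this order (a step that is already met when the one before it is completed fails the run):
1. a gap as wide as a module is open between the yellow-tabbed and the blue-tabbed module while the beige one is still away from the rack (horizontal distance between yellow_c and blue_c above 0.0725 m and horizontal distance between beige_c and rack_slot above 0.14 m and z of yellow_c in the frame of rack_slot between 0.043 and 0.053 m and angle between each of yellow_c, blue_c's own z axis and vertical below 0.09 rad and z of blue_c in the frame of rack_slot between 0.043 and 0.053 m), for 0.2 s.
2. the beige module stands on the rack floor between the yellow-tabbed and the blue-tabbed one (z of beige_c in the frame of rack_slot between 0.043 and 0.053 m and angle between beige_c's own z axis and vertical below 0.09 rad and horizontal distance between yellow_c and blue_c above 0.068 m and horizontal distance between beige_c and yellow_c below 0.055 m and horizontal distance between beige_c and blue_c below 0.055 m), for 0.2 s.
At the end, for the whole second after the job is handed in: Red, yellow, beige, blue stand in that order in the rack, at rest, on its floor (5 mm), upright (0.09 rad), square (0.15 rad) and in line (within 12 mm of the rack point in x), neighbours' centres less than 40 mm apart (gaps under about 4 mm) (horizontal distance between red_c and yellow_c below 0.04 m and horizontal distance between yellow_c and beige_c below 0.04 m and horizontal distance between beige_c and blue_c below 0.04 m and horizontal distance between yellow_c and blue_c above 0.068 m and horizontal distance between red_c and blue_c above 0.1 m and z of red_c in the frame of rack_slot between 0.043 and 0.053 m and angle between each of red_c, yellow_c, blue_c, beige_c's own z axis and vertical below 0.09 rad and x of red_c in the frame of rack_slot between -0.012 and 0.012 m and angle between the x axis of each of red_c, yellow_c, blue_c, beige_c and the x axis of rack_slot, either way round below 0.15 rad and linear speed of each of red, yellow, blue, beige below 0.02 m/s and z of yellow_c in the frame of rack_slot between 0.043 and 0.053 m and x of yellow_c in the frame of rack_slot between -0.012 and 0.012 m and z of blue_c in the frame of rack_slot between 0.043 and 0.053 m and x of blue_c in the frame of rack_slot between -0.012 and 0.012 m and z of beige_c in the frame of rack_slot between 0.043 and 0.053 m and x of beige_c in the frame of rack_slot between -0.012 and 0.012 m); the robot touches nothing.
It fails at once if a bystander is moved by more than 15 mm (distance of any of jar_c, key, plate, clamp_c from where it was at the start of the episode above 0.015 m).
It fails at once if a module of the row is lifted out of the rack or tipped over (z of any of red_c, yellow_c, blue_c in the frame of rack_slot above 0.068 m or angle between any of red_c, yellow_c, blue_c's own z axis and vertical above 0.5 rad).
It fails at once if the beige module is dropped or toppled ((contact force between the fingers and beige below 0.01 N and linear speed of beige above 0.5 m/s) or angle between beige_c's own z axis and vertical above 0.8 rad).
It also fails if it takes over 58 s, if anything falls off the work surface, if the arm or the gripper's body presses on something with over 40 N, if the wrist force passes 120 N, or if a joint passes its speed limit or range.

## Robot

A 6-joint arm with a two-finger parallel gripper is mounted at the origin on the work surface. World frame = base frame: x ahead of the robot, y to its left, z up, the work surface at z = 0. Lengths are in m, angles in rad, forces in N, time in s.
With the tool pointing down it reaches from about 0.375 to 0.9 m from the base axis. Payload 3.1 kg.
Tool frame: the origin (TCP) lies midway between the tips of the shut fingers; the grasp point (between the pads) lies 19 mm behind it; z points along the fingers, y is the direction in which the jaws open and shut (so a half turn about z gives the same grasp; the last joint's range is limited). The gripper opens to 85 mm and grips with 20 to 120 N. Pads are 22 mm wide; open, the fingers measure 114 mm over their backs; the gripper's body (76 mm by 85 mm) begins 54 mm behind the grasp point. The pads swing forward as they close: fully open they stand 13 mm farther back than shut.
Start: joints at [1.028, 0.527, 1.433, -0, 1.181, -0.178], TCP at [0.222, 0.584, 0.231] pointing down, gripper open.
Joint ranges: [-3.08, 3.08], [-0.75, 2.2], [0.22, 2.44], [-1.43, 4.57], [0, 2.65], [-2.85, 2.85]. Speed limits (rad/s): [2.79, 2.79, 3.14, 3.14, 3.14, 3.14].

## Interface

Orientations are given as a 3x3 rotation matrix whose columns are the frame's x, y, z axes.
In Python, from bench import robot gives the robot as it stands.
- The arm moves only by the tool move_arm, never from a script. Its argument "motion" is a list of rows, each an object with "twist": the turn, a rotation vector about the world's x, y, z in degrees, a list of three; "translation": the shift along the world's x, y, z in m, a list of three; "grip": the closure in counts, from 0 (fully open) to 255 (shut). A call has 1 to 10 rows; each row is the pose to reach, as a shift and turn from the pose commanded when the call began; what a row does not reach only later rows make up. A row lasts 1/10 s, in which the tool goes at most 50 mm and 8.59 degrees, less where a joint would pass 70% of its speed; a pose out of reach is approached as far as the arm can. A call with a gripper value outside its range is refused whole. The fingers move at their own pace and stop on an object; "force" is the grip in N (left out, the last holds). Time passes only in rows, so rows that repeat a pose let the fingers close. It gives the time, the measured TCP pose, the force and the opening at its end, in the units of the state.
- robot.observe(): the state, without advancing time (a new reading comes with each control period).
- robot.camera(name): name is "scene" or "top"; returns a dict with "color" (480x640x3 uint8, red, green, blue), "camera_matrix" (3x3 intrinsics, pixels), "k1" (the pictures are not rectified: a ray, as slopes to the right and down, at radius r is drawn at 1 + k1 r^2 times it, then the intrinsics apply), "eye" and "attitude" of the camera in the world. Camera axes: x right, y down, z forward; pixel columns grow to the right and rows downward; lengths in m; the calibration is good to about 2 mm. A picture is of the moment at which its call begins. There is no depth.
- robot.job_done(): hands the job in, once; it reports no verdict.
The state is a dict: "t": time; "joint_positions": joint angles; "qvel": joint speeds; "joint_efforts": joint torques, N m; "tool_pos": TCP position; "orientation": TCP orientation; "contact_force": force on the tool from outside, world axes, zero at the start; "wrist_torque": the same for the moment, N m; "gripper_width": finger opening in m.
Only numpy, scipy, OpenCV 4.12 (cv2) and the standard library are available. Lean on these libraries where they do the work, as an engineer would, in place of code of your own. Each camera call takes 0.05 s, during which the arm holds its last target.

## Working session

There is one attempt and no reset: what is moved stays moved. The work goes in short steps, Python scripts to look and compute and a tool call to move; the robot and the scene stay as the last step left them, time stands still between calls to the robot, and variables do not carry over. Pictures are saved under pics/ and viewed, and the job is handed in when it is done.

Besides the shell and the picture viewer there is one more tool, called after ">>>" as name(argument=value, ...), one argument or row to a line, values as JSON. move_arm: Moves the arm, as the interface text tells. Its arguments: {"type":"object","properties":{"motion":{"type":"array","items":{"type":"object","properties":{"twist":{"type":"array","items":{"type":"number"}},"translation":{"type":"array","items":{"type":"number"}},"grip":{"type":"number"}}}},"force":{"type":"number"}},"required":["motion"]}

```bash
ls; mkdir -p pics
cat > h.py <<'E'
import numpy as np,cv2
from bench import robot
def snap(n,f):
    c=robot.camera(n); cv2.imwrite(f'pics/{f}.png',c['color'][:,:,::-1])
    np.savez(f'pics/{f}.npz',**{k:np.array(v) for k,v in c.items()}); return c
def ld(f): return dict(np.load(f'pics/{f}.npz'))
def ray(c,u,v):
    K=c['camera_matrix'];p=cv2.undistortPoints(np.array([[[u,v]]],float),K,np.array([float(c['k1']),0,0,0,0]))[0,0]
    # model: drawn = (1+k1 r^2)*ray, same as cv2
    d=np.array(c['attitude'])@np.array([p[0],p[1],1]); return np.array(c['eye']),d
def at(c,u,v,z):
    e,d=ray(c,u,v); return e+d*(z-e[2])/d[2]
def proj(c,P):
    R=np.array(c['attitude']);rv=cv2.Rodrigues(R.T)[0];t=-R.T@np.array(c['eye'])
    return cv2.projectPoints(np.array(P,float).reshape(-1,3),rv,t,c['camera_matrix'],np.array([float(c['k1']),0,0,0,0]))[0][:,0]
E
python3 - <<'E'
from h import *
for n in('scene','top'):
    c=snap(n,n+'0'); print(n,c['eye'],c['attitude'],c['camera_matrix'],c['k1'])
print(robot.observe())
E
```

```text
pics
scene [ 1.03147578 -0.28084828  0.65520611] [[ 0.50162705  0.6473587  -0.57384406]
 [ 0.86495277 -0.36376705  0.34573145]
 [ 0.0150667  -0.66977626 -0.7424101 ]] [[530.09131624   0.         316.63436203]
 [  0.         530.09131624 239.73573341]
 [  0.           0.           1.        ]] 0.03272247322729838
top [ 0.50495991 -0.00361116  0.89449642] [[ 2.84659855e-02 -9.95702772e-01  8.81230788e-02]
 [-9.99594402e-01 -2.84299469e-02  1.66429476e-03]
 [ 8.48191546e-04 -8.81347120e-02 -9.96108204e-01]] [[598.73800589   0.         304.59490174]
 [  0.         598.73800589 238.69638109]
 [  0.           0.           1.        ]] -0.0425383860787397
{'t': 0.1, 'joint_positions': array([ 1.02850072e+00,  5.28399104e-01,  1.43375349e+00, -1.82727578e-05,
        1.18139945e+00, -1.78499240e-01]), 'qvel': array([ 0.00065298, -0.00291966, -0.002653  , -0.00079438, -0.00031497,
       -0.00114227]), 'joint_efforts': array([-4.34064277e-04, -4.43304455e+01, -1.78585088e+01, -2.80549066e-04,
        3.90321788e-03, -2.93951837e-05]), 'tool_pos': array([0.22203513, 0.58355315, 0.23042213]), 'orientation': array([[-9.34555029e-01,  3.55817236e-01, -9.96770288e-04],
       [ 3.55818478e-01,  9.34553565e-01, -1.68699591e-03],
       [ 3.31273005e-04, -1.93125980e-03, -9.99998080e-01]]), 'contact_force': array([-0.13196537,  0.12778147,  0.04982092]), 'wrist_torque': array([ 0.02549598,  0.02595446, -0.04359025]), 'gripper_width': 0.0856308380617565}
```

View pics/scene0.png

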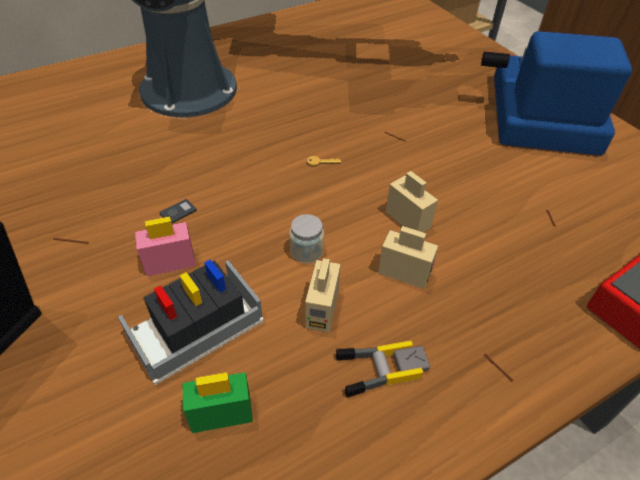

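View pics/top0.png

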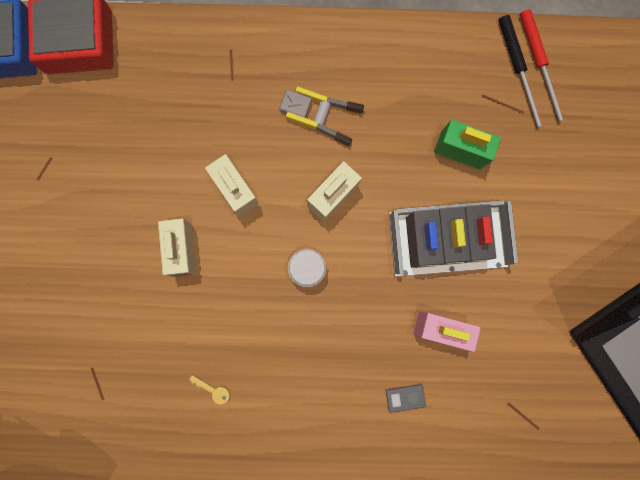

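Run:
```python
import cv2,numpy as np
a=cv2.imread('pics/top0.png')
x=cv2.resize(a[190:290,385:525],None,fx=5,fy=5,interpolation=cv2.INTER_CUBIC)
cv2.imwrite('pics/z1.png',x)
y=cv2.resize(a[205:290,145:205],None,fx=6,fy=6,interpolation=cv2.INTER_CUBIC)
cv2.imwrite('pics/z2.png',y)
```

```text
(no output)
```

View pics/z1.png

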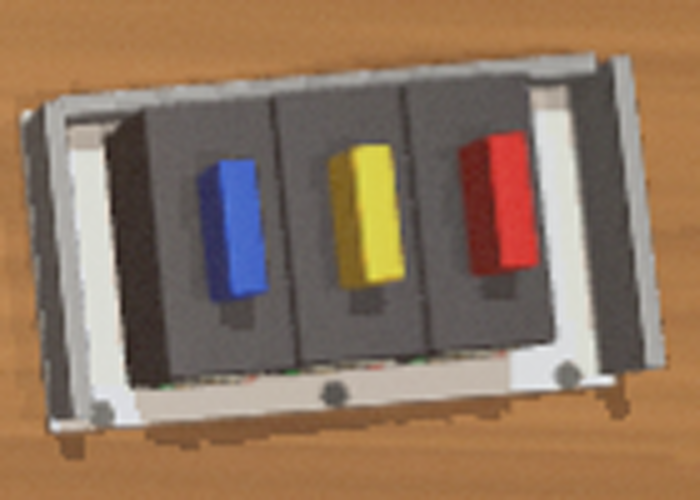

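View pics/z2.png

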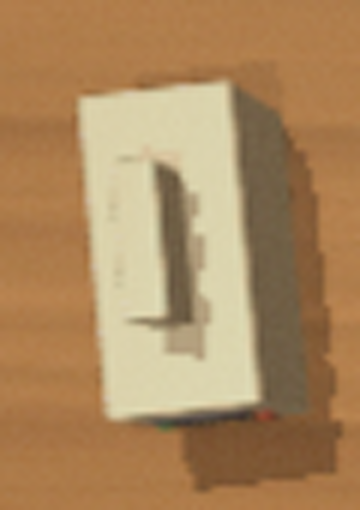

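```bash
cat >> h.py <<'E'
HUE={'blue':(105,125,150),'yellow':(22,33,185),'red':(-6,6,190)}
def tabs(c,z=0.104,roi=(385,525,190,290)):
    hsv=cv2.cvtColor(np.array(c['color']),cv2.COLOR_RGB2HSV).astype(int)
    h=hsv[...,0].copy(); h[h>170]-=180; out={}
    for n,(a,b,v) in HUE.items():
        m=((h>=a)&(h<=b)&(hsv[...,1]>140)&(hsv[...,2]>v)).astype(np.uint8)
        k=np.zeros_like(m);k[roi[2]:roi[3],roi[0]:roi[1]]=1;m*=k
        cs=cv2.findContours(m,0,2)[0]
        if not cs: continue
        q=max(cs,key=cv2.contourArea); box=cv2.boxPoints(cv2.minAreaRect(q))
        W=np.array([at(c,u,v,z)[:2] for u,v in box]); e=[W[1]-W[0],W[2]-W[1]]
        e.sort(key=np.linalg.norm); l=e[1]*np.sign(e[1][0])
        out[n]=W.mean(0); print(n,W.mean(0).round(4),'size',[round(float(np.linalg.norm(x)),4) for x in e],'yaw',round(float(np.degrees(np.arctan2(l[1],l[0]))),1))
    return out
E
python3 - <<'E'
from h import *
c=ld('top0'); tabs(c)
f=lambda x,y,s,ox,oy:((x+.5)/s-.5+ox,(y+.5)/s-.5+oy)
B=[at(c,*f(x,y,6,145,205),.066)[:2] for x,y in [(80,98),(230,82),(262,403),(107,418)]]
print(np.round(B,4),np.mean(B,0)); print([np.linalg.norm(B[i]-B[i-1]).round(4) for i in range(4)])
for a,b in((3,0),(2,1)): d=B[b]-B[a];print('yaw',np.degrees(np.arctan2(d[1],d[0])))
T=[at(c,*f(x,y,6,145,205),.096)[:2] for x,y in [(155,160),(165,320)]];print('tab right edge',T)
# rack: cheek tops z=.05 ; back top z .038
for n,p,z in [('cheekL inner top back',(65,97),.05),('cheekL inner front',(82,418),.05),('cheekR inner top back',(613,62),.05),('cheekR inner front',(645,368),.05),('floor front L',(50,430),.008),('floor front R',(615,382),.008),('back inner L',(65,122),.038),('back inner R',(590,72),.038),('floorR back',(565,105),.008)]:
    print(n,at(c,*f(*p,5,385,190),z)[:2].round(4))
s=ld('scene0')
tabs(s,.104,(140,240,250,330))
E
```

```text
blue [ 0.5849 -0.1729] size [0.0092, 0.0353] yaw 6.9
yellow [ 0.5898 -0.2092] size [0.0094, 0.0354] yaw 6.3
red [ 0.5941 -0.2451] size [0.0084, 0.0342] yaw 6.4
[[0.5973 0.2032]
 [0.602  0.1683]
 [0.5277 0.1575]
 [0.5232 0.1932]] [0.56257784 0.18055822]
[np.float64(0.0748), np.float64(0.0352), np.float64(0.0751), np.float64(0.036)]
yaw 7.657380646143022
yaw 8.309156135016487
tab right edge [array([0.58049299, 0.17813069]), array([0.5447418 , 0.17417013])]
cheekL inner top back [ 0.6259 -0.1334]
cheekL inner front [ 0.5347 -0.1395]
cheekR inner top back [ 0.6407 -0.2906]
cheekR inner front [ 0.5532 -0.2996]
floor front L [ 0.5324 -0.1369]
floor front R [ 0.5512 -0.3053]
back inner L [ 0.6203 -0.1353]
back inner R [ 0.6395 -0.2879]
floorR back [ 0.6339 -0.2903]
blue [ 0.5833 -0.1697] size [0.0093, 0.0357] yaw 5.3
yellow [ 0.588  -0.2061] size [0.0099, 0.0366] yaw 6.9
red [ 0.5922 -0.2423] size [0.0084, 0.0352] yaw 6.1
```

>>> move_arm(
  motion=[
    {"twist": [0, 0, 8], "translation": [0.02, -0.04, 0], "grip": 189},
    {"twist": [0, 0, 16], "translation": [0.04, -0.085, -0.01], "grip": 189},
    {"twist": [0, 0, 24], "translation": [0.062, -0.13, -0.02], "grip": 189},
    {"twist": [0, 0, 27.8], "translation": [0.083, -0.174, -0.03], "grip": 189},
    {"twist": [0, 0, 27.8], "translation": [0.104, -0.218, -0.03], "grip": 189},
    {"twist": [0, 0, 27.8], "translation": [0.125, -0.262, -0.03], "grip": 189},
    {"twist": [0, 0, 27.8], "translation": [0.146, -0.305, -0.03], "grip": 189},
    {"twist": [0, 0, 27.8], "translation": [0.167, -0.349, -0.03], "grip": 189},
    {"twist": [0, 0, 27.8], "translation": [0.188, -0.393, -0.03], "grip": 189},
    {"twist": [0, 0, 27.8], "translation": [0.209, -0.437, -0.03], "grip": 189},
  ],
  force=30,
)

```text
t: 1.1
tool_pos: [0.4317, 0.1452, 0.2012]
orientation: [[-0.993, -0.121, -0.0], [-0.121, 0.993, 0.0], [0.0, 0.0, -1.0]]
contact_force: [0.4, -0.3, 0.0]
gripper_width: 0.0221
```

>>> move_arm(
  motion=[
    {"twist": [0, 0, 0], "translation": [0.02, -0.042, 0], "grip": 189},
    {"twist": [0, 0, 0], "translation": [0.04, -0.084, 0], "grip": 189},
    {"twist": [0, 0, 0], "translation": [0.06, -0.126, 0], "grip": 189},
    {"twist": [0, 0, 0], "translation": [0.08, -0.168, 0], "grip": 189},
    {"twist": [0, 0, 0], "translation": [0.1, -0.21, -0.01], "grip": 189},
    {"twist": [0, 0, 0], "translation": [0.12, -0.252, -0.02], "grip": 189},
    {"twist": [0, 0, 0], "translation": [0.14, -0.294, -0.04], "grip": 189},
    {"twist": [0, 0, 0], "translation": [0.152, -0.316, -0.06], "grip": 189},
    {"twist": [0, 0, 0], "translation": [0.152, -0.316, -0.075], "grip": 189},
    {"twist": [0, 0, 0], "translation": [0.152, -0.316, -0.075], "grip": 189},
  ],
)

```text
t: 2.1
tool_pos: [0.5815, -0.1691, 0.1234]
orientation: [[-0.993, -0.119, -0.006], [-0.119, 0.993, 0.003], [0.005, 0.004, -1.0]]
contact_force: [-0.5, 1.3, -0.3]
gripper_width: 0.0221
```

Run:
```python
from h import *
print(robot.observe()['tool_pos'])
a=snap('top','top1')['color'];b=snap('scene','scene1')['color']
x=np.hstack([cv2.resize(a[190:290,385:525],(700,500)),cv2.resize(b[200:390,110:300],(500,500))])
cv2.imwrite('pics/z3.png',cv2.resize(x,(800,333))[:,:,::-1])
```

```text
[ 0.58150182 -0.16905349  0.12335579]
```

View pics/z3.png

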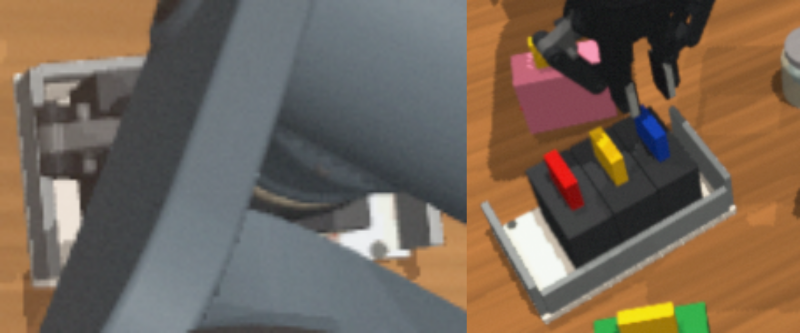

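>>> move_arm(
  motion=[
    {"twist": [0, 0, 0], "translation": [0, 0, 0], "grip": 189},
    {"twist": [0, 0, 0], "translation": [0, 0, -0.02], "grip": 189},
    {"twist": [0, 0, 0], "translation": [0, 0, -0.042], "grip": 189},
    {"twist": [0, 0, 0], "translation": [0, 0, -0.042], "grip": 189},
  ],
)

```text
t: 2.6
tool_pos: [0.5819, -0.1674, 0.0831]
orientation: [[-0.992, -0.122, -0.004], [-0.122, 0.993, 0.002], [0.003, 0.002, -1.0]]
contact_force: [-0.6, 0.4, 0.2]
gripper_width: 0.022
```

Run:
```python
from h import *
b=snap('scene','scene2')['color']
cv2.imwrite('pics/z4.png',cv2.resize(b[200:390,110:300],(600,600))[:,:,::-1])
```

```text
(no output)
```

View pics/z4.png

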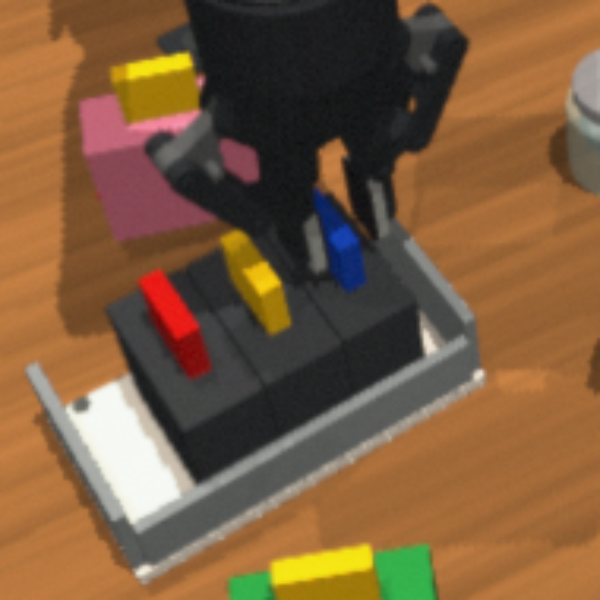

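>>> move_arm(
  motion=[
    {"twist": [0, 0, 0], "translation": [0, 0, 0], "grip": 255},
    {"twist": [0, 0, 0], "translation": [0, 0, 0], "grip": 255},
    {"twist": [0, 0, 0], "translation": [0, 0, 0], "grip": 255},
    {"twist": [0, 0, 0], "translation": [0, 0, 0], "grip": 255},
    {"twist": [0, 0, 0], "translation": [0, 0, 0], "grip": 255},
  ],
)

```text
t: 3.15
tool_pos: [0.5839, -0.1692, 0.0853]
orientation: [[-0.993, -0.121, 0.002], [-0.121, 0.993, -0.001], [-0.001, -0.001, -1.0]]
contact_force: [0.8, 0.1, 4.7]
gripper_width: 0.0088
```

>>> move_arm(
  motion=[
    {"twist": [0, 0, 0], "translation": [-0.0005, 0.004, 0], "grip": 255},
    {"twist": [0, 0, 0], "translation": [-0.001, 0.008, 0], "grip": 255},
    {"twist": [0, 0, 0], "translation": [-0.0015, 0.012, 0], "grip": 255},
    {"twist": [0, 0, 0], "translation": [-0.002, 0.015, 0], "grip": 255},
    {"twist": [0, 0, 0], "translation": [-0.002, 0.015, 0], "grip": 255},
  ],
)

```text
t: 3.65
tool_pos: [0.5828, -0.1542, 0.0854]
orientation: [[-0.993, -0.121, 0.004], [-0.121, 0.993, -0.002], [-0.003, -0.002, -1.0]]
contact_force: [0.7, -1.9, 6.4]
gripper_width: 0.0089
```

Run:
```python
from h import *
b=snap('scene','scene3')['color']
print(robot.observe()['tool_pos'],robot.observe()['contact_force'])
cv2.imwrite('pics/z5.png',cv2.resize(b[200:390,110:300],(600,600))[:,:,::-1])
```

```text
[ 0.58281788 -0.1542652   0.08534111] [ 1.55033407 -1.01333327  6.75245727]
```

View pics/z5.png

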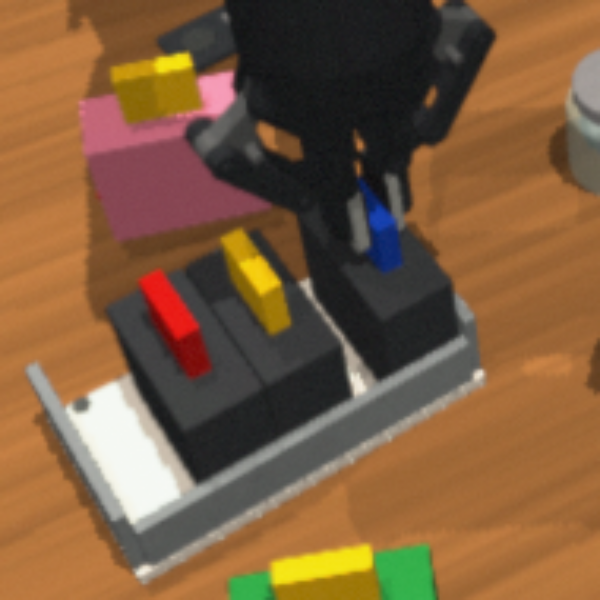

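>>> move_arm(
  motion=[
    {"twist": [0, 0, 0], "translation": [0, 0, 0], "grip": 189},
    {"twist": [0, 0, 0], "translation": [0, 0, 0], "grip": 189},
    {"twist": [0, 0, 0], "translation": [0, 0, 0.01], "grip": 189},
    {"twist": [0, 0, 0], "translation": [0, 0, 0.04], "grip": 189},
    {"twist": [0, 0, 0], "translation": [0, 0, 0.04], "grip": 189},
    {"twist": [0, 0, 0], "translation": [0.003, -0.026, 0.04], "grip": 189},
    {"twist": [0, 0, 0], "translation": [0.006, -0.052, 0.04], "grip": 189},
    {"twist": [0, 0, 0], "translation": [0.006, -0.052, 0.04], "grip": 189},
    {"twist": [0, 0, 0], "translation": [0.006, -0.052, 0.03], "grip": 189},
  ],
)

```text
t: 4.6
tool_pos: [0.5878, -0.2065, 0.1149]
orientation: [[-0.993, -0.12, 0.002], [-0.12, 0.993, -0.001], [-0.002, -0.001, -1.0]]
contact_force: [-0.0, 0.4, 0.5]
gripper_width: 0.022
```

Run:
```python
from h import *
b=snap('scene','scene4')['color']
print(robot.observe()['tool_pos'],robot.observe()['gripper_width'])
cv2.imwrite('pics/z6.png',cv2.resize(b[200:390,110:300],(600,600))[:,:,::-1])
```

```text
[ 0.58608028 -0.20499702  0.11227426] 0.02217290001432559
```

View pics/z6.png

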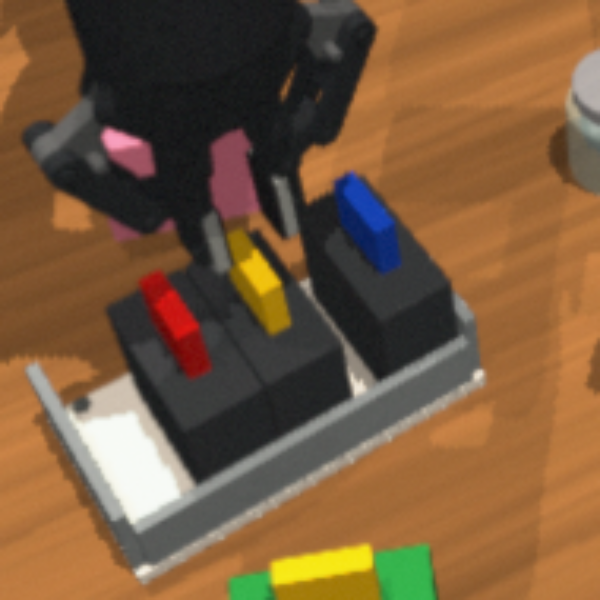

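>>> move_arm(
  motion=[
    {"twist": [0, 0, 0], "translation": [0.001, 0, -0.015], "grip": 189},
    {"twist": [0, 0, 0], "translation": [0.001, 0, -0.029], "grip": 189},
    {"twist": [0, 0, 0], "translation": [0.001, 0, -0.029], "grip": 189},
    {"twist": [0, 0, 0], "translation": [0.001, 0, -0.029], "grip": 255},
    {"twist": [0, 0, 0], "translation": [0.001, 0, -0.029], "grip": 255},
    {"twist": [0, 0, 0], "translation": [0.001, 0, -0.029], "grip": 255},
    {"twist": [0, 0, 0], "translation": [0.001, 0, -0.029], "grip": 255},
  ],
)

```text
t: 5.35
tool_pos: [0.5886, -0.206, 0.0857]
orientation: [[-0.993, -0.121, 0.001], [-0.121, 0.993, -0.0], [-0.001, -0.0, -1.0]]
contact_force: [-0.2, 1.0, -1.0]
gripper_width: 0.0094
```

>>> move_arm(
  motion=[
    {"twist": [0, 0, 0], "translation": [0.0005, -0.004, 0], "grip": 255},
    {"twist": [0, 0, 0], "translation": [0.001, -0.008, 0], "grip": 255},
    {"twist": [0, 0, 0], "translation": [0.0015, -0.012, 0], "grip": 255},
    {"twist": [0, 0, 0], "translation": [0.002, -0.016, 0], "grip": 255},
    {"twist": [0, 0, 0], "translation": [0.0025, -0.02, 0], "grip": 255},
    {"twist": [0, 0, 0], "translation": [0.003, -0.024, 0], "grip": 255},
    {"twist": [0, 0, 0], "translation": [0.003, -0.024, 0], "grip": 255},
  ],
)

```text
t: 6.05
tool_pos: [0.5915, -0.2309, 0.0853]
orientation: [[-0.993, -0.121, 0.0], [-0.121, 0.993, -0.001], [-0.0, -0.001, -1.0]]
contact_force: [0.1, 0.9, -1.0]
gripper_width: 0.0093
```

Run:
```python
from h import *
b=snap('scene','scene5')['color']
print(robot.observe()['tool_pos'],robot.observe()['contact_force'])
cv2.imwrite('pics/z7.png',cv2.resize(b[200:390,110:300],(600,600))[:,:,::-1])
```

```text
[ 0.59143906 -0.2305234   0.08526973] [ 0.17150101 -0.21806763 -0.67540966]
```

View pics/z7.png

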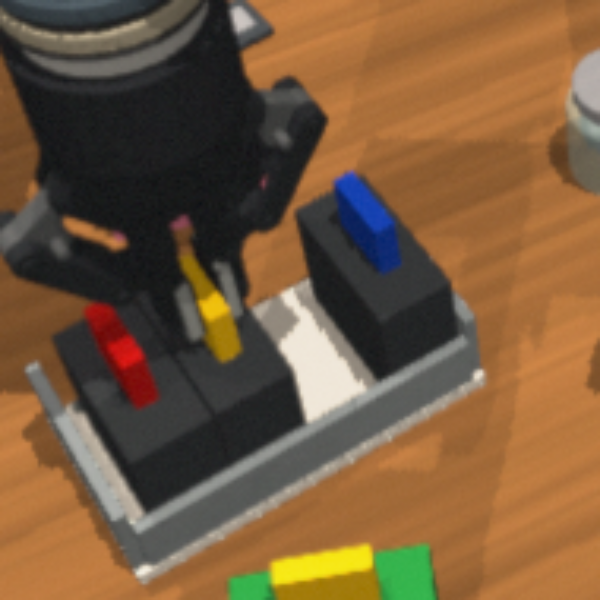

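>>> move_arm(
  motion=[
    {"twist": [0, 0, 0], "translation": [0.0005, -0.003, 0], "grip": 255},
    {"twist": [0, 0, 0], "translation": [0.0007, -0.006, 0], "grip": 255},
    {"twist": [0, 0, 0], "translation": [0.0007, -0.006, 0], "grip": 255},
  ],
)

```text
t: 6.4
tool_pos: [0.5922, -0.2364, 0.0853]
orientation: [[-0.993, -0.121, 0.0], [-0.121, 0.993, -0.0], [-0.0, -0.0, -1.0]]
contact_force: [0.0, -0.8, -1.0]
gripper_width: 0.0092
```

>>> move_arm(
  motion=[
    {"twist": [0, 0, 0], "translation": [0, 0, 0], "grip": 189},
    {"twist": [0, 0, 0], "translation": [0, 0, 0], "grip": 189},
    {"twist": [0, 0, 0], "translation": [0, 0, 0.01], "grip": 189},
    {"twist": [0, 0, 0], "translation": [0, 0, 0.05], "grip": 189},
    {"twist": [0, 0, 0], "translation": [-0.003, 0.02, 0.08], "grip": 140},
    {"twist": [0, 0, 0], "translation": [-0.006, 0.065, 0.09], "grip": 140},
    {"twist": [0, 0, 0], "translation": [-0.009, 0.115, 0.09], "grip": 140},
    {"twist": [0, 0, 0], "translation": [-0.012, 0.164, 0.09], "grip": 140},
    {"twist": [0, 0, 0], "translation": [-0.015, 0.213, 0.09], "grip": 140},
    {"twist": [0, 0, 0], "translation": [-0.018, 0.262, 0.09], "grip": 140},
  ],
)

```text
t: 7.4
tool_pos: [0.5741, 0.0279, 0.1765]
orientation: [[-0.993, -0.121, 0.002], [-0.121, 0.993, -0.0], [-0.002, -0.0, -1.0]]
contact_force: [1.2, -0.1, -0.1]
gripper_width: 0.0384
```

>>> move_arm(
  motion=[
    {"twist": [0, 0, 0], "translation": [-0.003, 0.049, 0], "grip": 140},
    {"twist": [0, 0, 0], "translation": [-0.006, 0.098, 0], "grip": 140},
    {"twist": [0, 0, 0], "translation": [-0.01, 0.146, 0], "grip": 140},
    {"twist": [0, 0, 0], "translation": [-0.012, 0.158, -0.03], "grip": 140},
    {"twist": [0, 0, 0], "translation": [-0.012, 0.158, -0.06], "grip": 140},
    {"twist": [0, 0, 0], "translation": [-0.012, 0.158, -0.06], "grip": 140},
  ],
)

```text
t: 8.0
tool_pos: [0.559, 0.1847, 0.1127]
orientation: [[-0.992, -0.123, -0.007], [-0.123, 0.992, -0.001], [0.007, -0.0, -1.0]]
contact_force: [-1.0, -0.4, -0.3]
gripper_width: 0.0386
```

Run:
```python
from h import *
a=snap('top','top6'); b=snap('scene','scene6')
print(robot.observe()['tool_pos'],robot.observe()['gripper_width'])
tabs(a); tabs(b,.104,(120,240,240,340))
cv2.imwrite('pics/z8.png',np.hstack([cv2.resize(b['color'][150:310,340:500],(400,400)),cv2.resize(a['color'][190:290,390:530],(400,286))[:, :] if 0 else cv2.resize(a['color'][180:300,380:540],(400,400))])[:,:,::-1])
```

```text
[0.56219833 0.18407385 0.11584668] 0.038813937433760166
blue [ 0.5832 -0.1562] size [0.0092, 0.0346] yaw 6.6
yellow [ 0.5945 -0.2371] size [0.01, 0.0356] yaw 7.2
red [ 0.5982 -0.2738] size [0.0091, 0.035] yaw 7.0
blue [ 0.582  -0.1533] size [0.0097, 0.0353] yaw 7.1
yellow [ 0.593  -0.2345] size [0.0102, 0.0375] yaw 7.1
red [ 0.5962 -0.271 ] size [0.0092, 0.0355] yaw 6.6
```

View pics/z8.png

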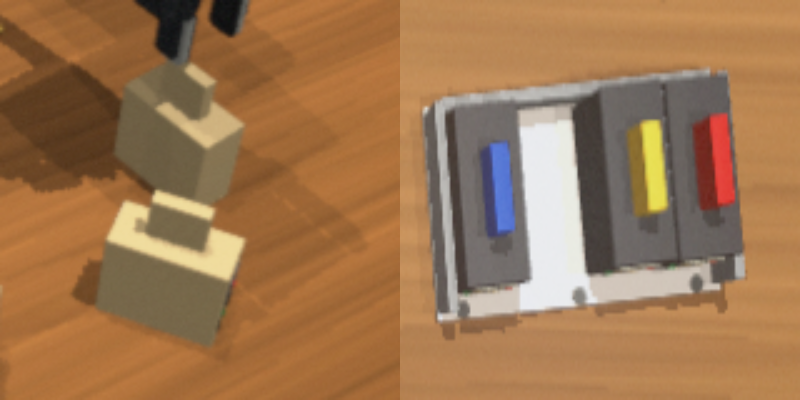

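Run:
```python
from h import *
b=ld('scene0');a=b['color'].copy()
x=cv2.resize(a[160:240,375:455],(600,600),interpolation=cv2.INTER_CUBIC)
b6=ld('scene6')
y=np.eye(2)@[[np.cos(.13),-np.sin(.13)],[np.sin(.13),np.cos(.13)]]
for P in ([.5626,.1806],[.5626,.184]):
  print(proj(b,[list(np.array(P)+y@[sx*.018,sy*.005])+[.096] for sx in(-1,1) for sy in(-1,1)]))
cv2.imwrite('pics/z9.png',x[:,:,::-1])
```

```text
[[404.3070382  174.04233054]
 [408.81093326 171.59430065]
 [420.31016793 186.19922567]
 [424.83990065 183.63592434]]
[[406.0218391  173.35958952]
 [410.5118265  170.91789902]
 [422.04276135 185.48406948]
 [426.55822187 182.92757269]]
```

View pics/z9.png

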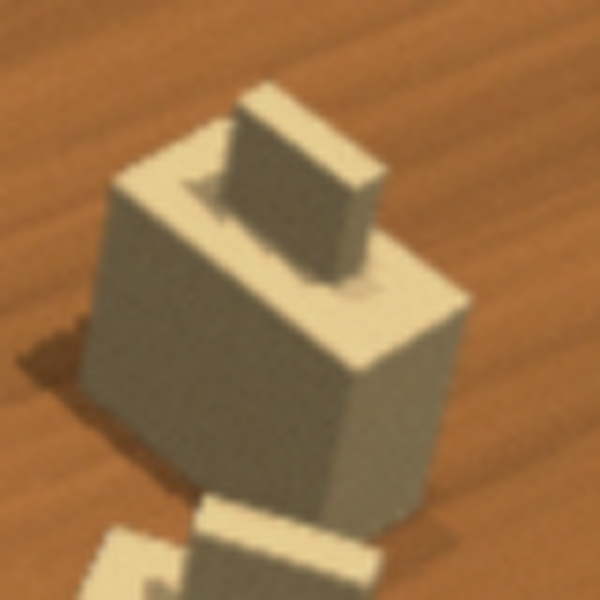

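>>> move_arm(
  motion=[
    {"twist": [0, 0, 0], "translation": [0, -0.001, -0.02], "grip": 140},
    {"twist": [0, 0, 0], "translation": [0, -0.001, -0.04], "grip": 140},
    {"twist": [0, 0, 0], "translation": [0, -0.001, -0.04], "grip": 180},
    {"twist": [0, 0, 0], "translation": [0, -0.001, -0.04], "grip": 255},
    {"twist": [0, 0, 0], "translation": [0, -0.001, -0.04], "grip": 255},
    {"twist": [0, 0, 0], "translation": [0, -0.001, -0.04], "grip": 255},
    {"twist": [0, 0, 0], "translation": [0, -0.001, -0.04], "grip": 255},
    {"twist": [0, 0, 0], "translation": [0, -0.001, -0.04], "grip": 255},
  ],
  force=40,
)

```text
t: 8.9
tool_pos: [0.5634, 0.183, 0.077]
orientation: [[-0.993, -0.121, 0.003], [-0.121, 0.993, -0.0], [-0.003, -0.0, -1.0]]
contact_force: [-0.8, -1.8, 7.0]
gripper_width: 0.0089
```

Run:
```python
from h import *
b=snap('scene','scene7')['color']
o=robot.observe();print(o['tool_pos'],o['contact_force'])
cv2.imwrite('pics/z10.png',cv2.resize(b[120:280,340:500],(500,500))[:,:,::-1])
```

```text
[0.56335281 0.18298972 0.07703921] [-0.18531408 -1.4057498   7.02502794]
```

View pics/z10.png

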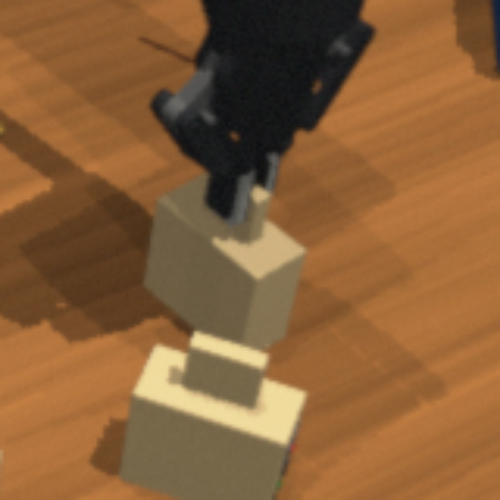

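>>> move_arm(
  motion=[
    {"twist": [0, 0, 0], "translation": [0, 0, 0.015], "grip": 255},
    {"twist": [0, 0, 0], "translation": [0, 0, 0.045], "grip": 255},
    {"twist": [0, 0, 0], "translation": [0, 0, 0.08], "grip": 255},
    {"twist": [0, 0, 0], "translation": [0, -0.02, 0.115], "grip": 255},
    {"twist": [0, 0, 0], "translation": [0.002, -0.05, 0.13], "grip": 255},
    {"twist": [0, 0, 0], "translation": [0.005, -0.085, 0.135], "grip": 255},
    {"twist": [0, 0, 0], "translation": [0.008, -0.125, 0.135], "grip": 255},
    {"twist": [0, 0, 0], "translation": [0.011, -0.165, 0.135], "grip": 255},
    {"twist": [0, 0, 0], "translation": [0.014, -0.205, 0.135], "grip": 255},
    {"twist": [0, 0, 0], "translation": [0.015, -0.245, 0.135], "grip": 255},
  ],
)

```text
t: 9.95
tool_pos: [0.5769, -0.0633, 0.2104]
orientation: [[-0.993, -0.121, 0.0], [-0.121, 0.993, 0.0], [-0.0, 0.0, -1.0]]
contact_force: [0.2, -0.1, -1.1]
gripper_width: 0.0088
```

>>> move_arm(
  motion=[
    {"twist": [0, 0, 0], "translation": [0.002, -0.035, 0], "grip": 255},
    {"twist": [0, 0, 0], "translation": [0.004, -0.07, 0], "grip": 255},
    {"twist": [0, 0, 0], "translation": [0.006, -0.1, 0], "grip": 255},
    {"twist": [0, 0, 0], "translation": [0.008, -0.122, 0], "grip": 255},
    {"twist": [0, 0, 0], "translation": [0.008, -0.1335, 0], "grip": 255},
    {"twist": [0, 0, 0], "translation": [0.008, -0.1335, 0], "grip": 255},
    {"twist": [0, 0, 0], "translation": [0.008, -0.1335, -0.01], "grip": 255},
    {"twist": [0, 0, 0], "translation": [0.008, -0.1335, -0.01], "grip": 255},
  ],
)

```text
t: 10.75
tool_pos: [0.5837, -0.1933, 0.1986]
orientation: [[-0.992, -0.122, -0.004], [-0.122, 0.992, 0.003], [0.003, 0.003, -1.0]]
contact_force: [-1.3, 0.1, -2.6]
gripper_width: 0.0088
```

Run:
```python
from h import *
b=snap('scene','scene8')['color'];a=snap('top','top8')['color']
o=robot.observe();print(o['tool_pos'],o['contact_force'])
cv2.imwrite('pics/z11.png',np.hstack([cv2.resize(b[120:390,80:320],(400,450)),cv2.resize(a[180:310,380:520],(400,450))])[:,:,::-1])
```

```text
[ 0.58454014 -0.1937464   0.19960088] [ 0.017449    0.68836229 -1.53228523]
```

View pics/z11.png

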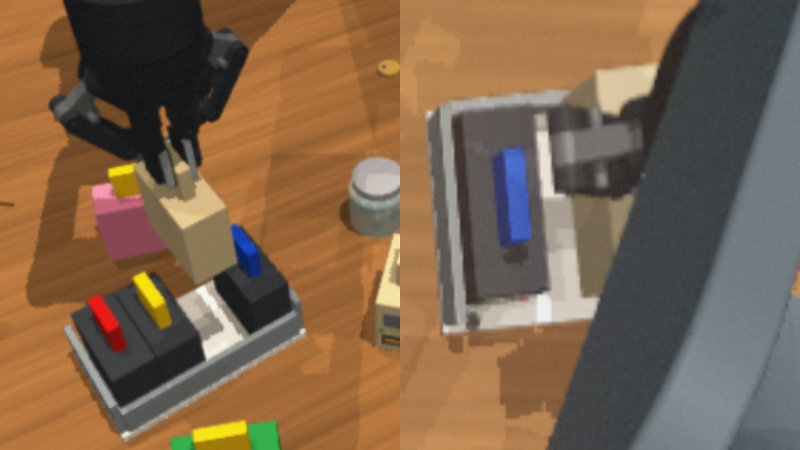

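>>> move_arm(
  motion=[
    {"twist": [0, 0, 0], "translation": [0.0005, -0.0005, 0], "grip": 255},
    {"twist": [0, 0, 0], "translation": [0.0005, -0.0005, -0.015], "grip": 255},
    {"twist": [0, 0, 0], "translation": [0.0005, -0.0005, -0.03], "grip": 255},
    {"twist": [0, 0, 0], "translation": [0.0005, -0.0005, -0.04], "grip": 255},
    {"twist": [0, 0, 0], "translation": [0.0005, -0.0005, -0.04], "grip": 255},
  ],
)

```text
t: 11.35
tool_pos: [0.5847, -0.1951, 0.1589]
orientation: [[-0.993, -0.121, -0.003], [-0.121, 0.993, 0.002], [0.003, 0.002, -1.0]]
contact_force: [0.5, 0.2, -1.4]
gripper_width: 0.0092
```

Run:
```python
from h import *
b=snap('scene','scene9')['color'];a=snap('top','top9')['color']
o=robot.observe();print(o['tool_pos'],o['contact_force'])
cv2.imwrite('pics/z12.png',np.hstack([cv2.resize(b[200:370,100:270],(450,450)),cv2.resize(a[180:290,380:490],(350,450))])[:,:,::-1])
```

```text
[ 0.58581739 -0.19586051  0.16048996] [ 0.5914618   0.04110452 -0.78885161]
```

View pics/z12.png

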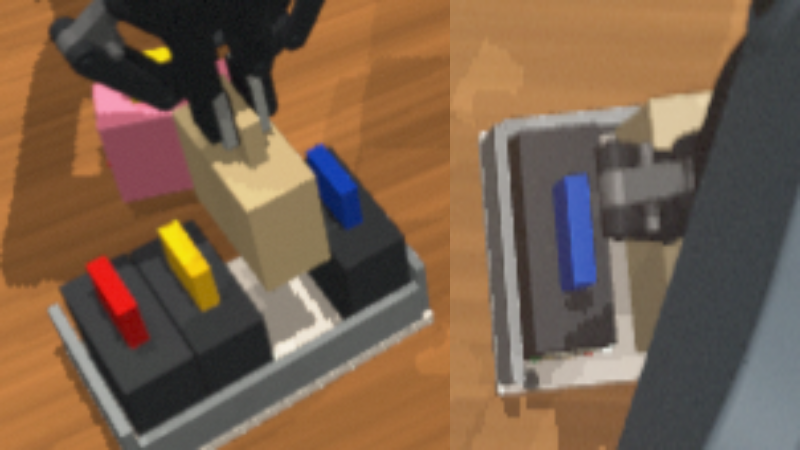

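>>> move_arm(
  motion=[
    {"twist": [0, 0, 0], "translation": [-0.0015, 0, -0.01], "grip": 255},
    {"twist": [0, 0, 0], "translation": [-0.0015, 0, -0.025], "grip": 255},
    {"twist": [0, 0, 0], "translation": [-0.0015, 0, -0.04], "grip": 255},
    {"twist": [0, 0, 0], "translation": [-0.0015, 0, -0.055], "grip": 255},
    {"twist": [0, 0, 0], "translation": [-0.0015, 0, -0.065], "grip": 255},
    {"twist": [0, 0, 0], "translation": [-0.0015, 0, -0.065], "grip": 255},
  ],
)

```text
t: 12.05
tool_pos: [0.5831, -0.1955, 0.0939]
orientation: [[-0.993, -0.121, -0.003], [-0.121, 0.993, 0.001], [0.002, 0.002, -1.0]]
contact_force: [0.2, 0.6, -1.7]
gripper_width: 0.0088
```

Run:
```python
from h import *
b=snap('scene','scene10')['color'];a=snap('top','top10')['color']
o=robot.observe();print(o['tool_pos'],o['contact_force'])
cv2.imwrite('pics/z13.png',np.hstack([cv2.resize(b[200:370,100:270],(450,450)),cv2.resize(a[180:290,380:490],(350,450))])[:,:,::-1])
```

```text
[ 0.58427287 -0.19606571  0.09548335] [ 0.02364263 -0.38872596 -1.48704872]
```

View pics/z13.png

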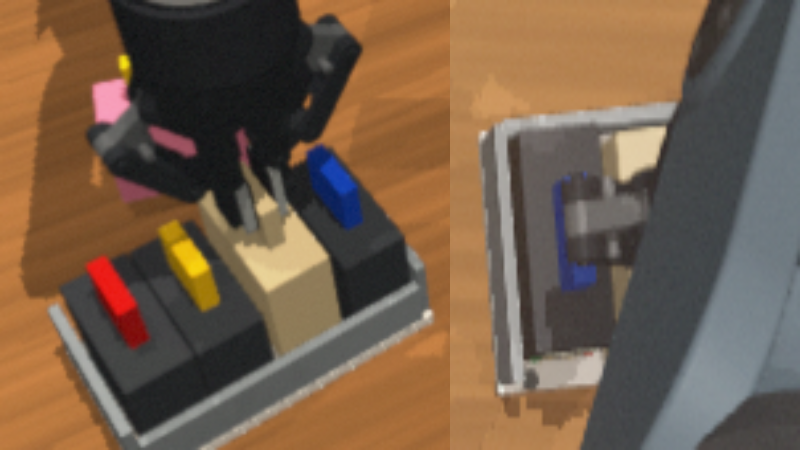

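Nearly down (about 10 mm to go); beige is between its neighbours. Lowering onto the floor gently.

>>> move_arm(
  motion=[
    {"twist": [0, 0, 0], "translation": [0, 0, -0.004], "grip": 255},
    {"twist": [0, 0, 0], "translation": [0, 0, -0.007], "grip": 255},
    {"twist": [0, 0, 0], "translation": [0, 0, -0.009], "grip": 255},
    {"twist": [0, 0, 0], "translation": [0, 0, -0.01], "grip": 255},
    {"twist": [0, 0, 0], "translation": [0, 0, -0.0105], "grip": 255},
    {"twist": [0, 0, 0], "translation": [0, 0, -0.0105], "grip": 255},
  ],
)

```text
t: 12.75
tool_pos: [0.5841, -0.1959, 0.0851]
orientation: [[-0.993, -0.121, 0.0], [-0.121, 0.993, -0.0], [-0.0, -0.0, -1.0]]
contact_force: [-0.4, 0.2, 0.4]
gripper_width: 0.0089
```

>>> move_arm(
  motion=[
    {"twist": [0, 0, 0], "translation": [0, 0, 0], "grip": 225},
    {"twist": [0, 0, 0], "translation": [0, 0, 0], "grip": 205},
    {"twist": [0, 0, 0], "translation": [0, 0, 0], "grip": 189},
    {"twist": [0, 0, 0], "translation": [0, 0, 0], "grip": 189},
    {"twist": [0, 0, 0], "translation": [0, 0, 0.015], "grip": 189},
    {"twist": [0, 0, 0], "translation": [0, 0, 0.045], "grip": 189},
    {"twist": [0, 0, 0], "translation": [0, 0, 0.045], "grip": 189},
    {"twist": [0, 0, 0], "translation": [-0.001, 0.02, 0.045], "grip": 189},
    {"twist": [0, 0, 0], "translation": [-0.0015, 0.0415, 0.045], "grip": 189},
    {"twist": [0, 0, 0], "translation": [-0.0015, 0.0415, 0.045], "grip": 189},
  ],
)

```text
t: 13.75
tool_pos: [0.5808, -0.1505, 0.1292]
orientation: [[-0.992, -0.124, -0.004], [-0.124, 0.992, 0.003], [0.003, 0.003, -1.0]]
contact_force: [0.2, -0.1, -0.3]
gripper_width: 0.0224
```

Run:
```python
from h import *
b=snap('scene','scene11');b=b['color']
o=robot.observe();print(o['tool_pos'],o['contact_force'])
cv2.imwrite('pics/z14.png',cv2.resize(b[200:370,100:270],(600,600))[:,:,::-1])
```

```text
[ 0.58154932 -0.15209807  0.12930392] [ 0.69703542 -1.30088336  0.28899319]
```

View pics/z14.png

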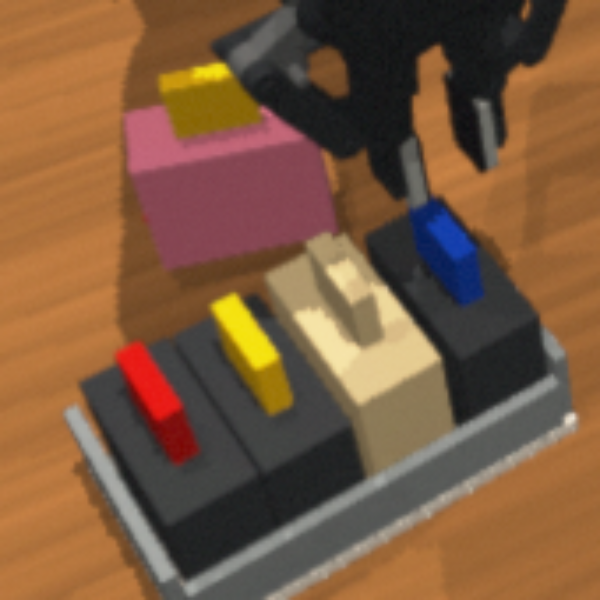

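>>> move_arm(
  motion=[
    {"twist": [0, 0, 0], "translation": [0, 0, -0.02], "grip": 189},
    {"twist": [0, 0, 0], "translation": [0, 0, -0.044], "grip": 189},
    {"twist": [0, 0, 0], "translation": [0, 0, -0.044], "grip": 189},
    {"twist": [0, 0, 0], "translation": [0, 0, -0.044], "grip": 255},
    {"twist": [0, 0, 0], "translation": [0, 0, -0.044], "grip": 255},
    {"twist": [0, 0, 0], "translation": [0, 0, -0.044], "grip": 255},
    {"twist": [0, 0, 0], "translation": [0, 0, -0.044], "grip": 255},
  ],
  force=30,
)

```text
t: 14.5
tool_pos: [0.583, -0.1547, 0.0866]
orientation: [[-0.993, -0.121, 0.001], [-0.121, 0.993, -0.001], [-0.001, -0.001, -1.0]]
contact_force: [0.8, 0.7, -0.1]
gripper_width: 0.0092
```

>>> move_arm(
  motion=[
    {"twist": [0, 0, 0], "translation": [0.0004, -0.003, 0], "grip": 255},
    {"twist": [0, 0, 0], "translation": [0.0007, -0.006, 0], "grip": 255},
    {"twist": [0, 0, 0], "translation": [0.001, -0.008, 0], "grip": 255},
    {"twist": [0, 0, 0], "translation": [0.0012, -0.0095, 0], "grip": 255},
    {"twist": [0, 0, 0], "translation": [0.0012, -0.0095, 0], "grip": 255},
  ],
)

```text
t: 15.0
tool_pos: [0.5838, -0.1643, 0.0858]
orientation: [[-0.993, -0.121, 0.0], [-0.121, 0.993, -0.0], [-0.0, -0.0, -1.0]]
contact_force: [-0.9, -0.1, -1.6]
gripper_width: 0.009
```

Run:
```python
from h import *
b=snap('scene','scene12');b=b['color']
o=robot.observe();print(o['tool_pos'],o['contact_force'])
cv2.imwrite('pics/z15.png',cv2.resize(b[200:370,100:270],(600,600))[:,:,::-1])
```

```text
[ 0.5837624  -0.16418705  0.08576187] [-0.19941558  0.40773877 -1.43198788]
```

View pics/z15.png

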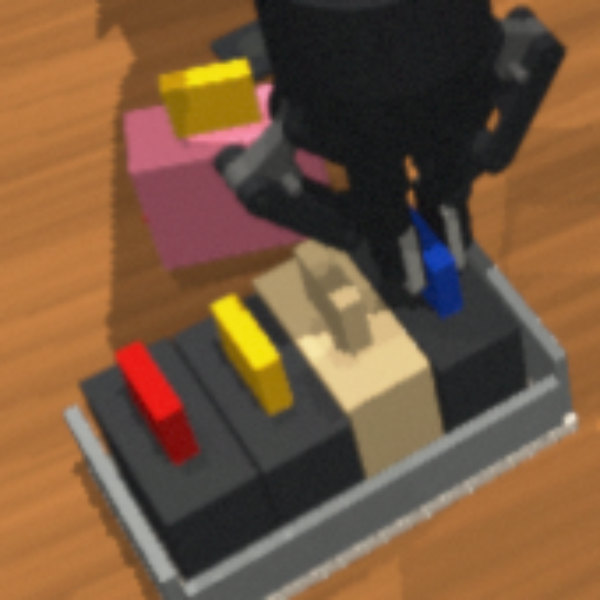

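Nearly snug; press on a few millimetres in small steps, watching the force.

>>> move_arm(
  motion=[
    {"twist": [0, 0, 0], "translation": [0.0002, -0.0015, 0], "grip": 255},
    {"twist": [0, 0, 0], "translation": [0.0003, -0.0025, 0], "grip": 255},
    {"twist": [0, 0, 0], "translation": [0.0003, -0.0025, 0], "grip": 255},
  ],
)

```text
t: 15.35
tool_pos: [0.5839, -0.1662, 0.0857]
orientation: [[-0.993, -0.121, -0.0], [-0.121, 0.993, 0.0], [0.0, 0.001, -1.0]]
contact_force: [-1.0, 0.7, -0.4]
gripper_width: 0.009
```

>>> move_arm(
  motion=[
    {"twist": [0, 0, 0], "translation": [0.0001, -0.001, 0], "grip": 255},
    {"twist": [0, 0, 0], "translation": [0.0002, -0.0015, 0], "grip": 255},
    {"twist": [0, 0, 0], "translation": [0.0002, -0.0015, 0], "grip": 255},
  ],
)

```text
t: 15.65
tool_pos: [0.5842, -0.1679, 0.0858]
orientation: [[-0.993, -0.121, -0.0], [-0.121, 0.993, 0.0], [0.0, 0.0, -1.0]]
contact_force: [0.1, 1.0, -0.7]
gripper_width: 0.0092
```

>>> move_arm(
  motion=[
    {"twist": [0, 0, 0], "translation": [0, 0, 0], "grip": 225},
    {"twist": [0, 0, 0], "translation": [0, 0, 0], "grip": 205},
    {"twist": [0, 0, 0], "translation": [0, 0, 0], "grip": 189},
    {"twist": [0, 0, 0], "translation": [0, 0, 0], "grip": 189},
    {"twist": [0, 0, 0], "translation": [0, 0, 0.015], "grip": 189},
    {"twist": [0, 0, 0], "translation": [0, 0, 0.05], "grip": 189},
    {"twist": [0, 0, 0], "translation": [0, 0.02, 0.09], "grip": 189},
    {"twist": [0, 0, 0], "translation": [0, 0.065, 0.1], "grip": 189},
    {"twist": [0, 0, 0], "translation": [0, 0.11, 0.1], "grip": 189},
    {"twist": [0, 0, 0], "translation": [0, 0.155, 0.1], "grip": 189},
  ],
)

```text
t: 16.65
tool_pos: [0.5849, -0.0119, 0.1881]
orientation: [[-0.993, -0.12, 0.004], [-0.12, 0.993, -0.001], [-0.004, -0.001, -1.0]]
contact_force: [0.7, -0.0, 0.3]
gripper_width: 0.0221
```

>>> move_arm(
  motion=[
    {"twist": [0, 0, 0], "translation": [0, 0.045, 0], "grip": 189},
    {"twist": [0, 0, 0], "translation": [0, 0.09, 0], "grip": 189},
    {"twist": [0, 0, 0], "translation": [0, 0.135, 0], "grip": 189},
    {"twist": [0, 0, 0], "translation": [0, 0.18, 0], "grip": 189},
    {"twist": [0, 0, 0], "translation": [0, 0.2, 0], "grip": 189},
    {"twist": [0, 0, 0], "translation": [0, 0.2, 0], "grip": 189},
  ],
)

```text
t: 17.25
tool_pos: [0.5841, 0.1903, 0.1871]
orientation: [[-0.992, -0.126, 0.002], [-0.126, 0.992, 0.001], [-0.002, 0.001, -1.0]]
contact_force: [-0.8, -0.5, -0.3]
gripper_width: 0.0221
```

Run:
```python
from h import *
a=snap('top','top13'); b=snap('scene','scene13')
print(robot.observe()['tool_pos'])
tabs(a); tabs(b,.104,(120,240,240,340))
cv2.imwrite('pics/z16.png',np.hstack([cv2.resize(b['color'][200:370,100:270],(400,400)),cv2.resize(a['color'][180:300,385:525],(400,400))])[:,:,::-1])
cv2.imwrite('pics/z17.png',cv2.resize(a['color'][190:290,385:525],(700,500),interpolation=cv2.INTER_CUBIC)[:,:,::-1])
```

```text
[0.58428801 0.18724647 0.18666618]
blue [ 0.5856 -0.1685] size [0.009, 0.035] yaw 6.9
yellow [ 0.5947 -0.24  ] size [0.0098, 0.0354] yaw 6.8
red [ 0.5985 -0.2761] size [0.0091, 0.035] yaw 7.0
blue [ 0.5844 -0.1656] size [0.0097, 0.0351] yaw 6.0
yellow [ 0.5932 -0.2376] size [0.0102, 0.037] yaw 5.8
red [ 0.5968 -0.2732] size [0.0091, 0.0353] yaw 6.7
```

View pics/z16.png

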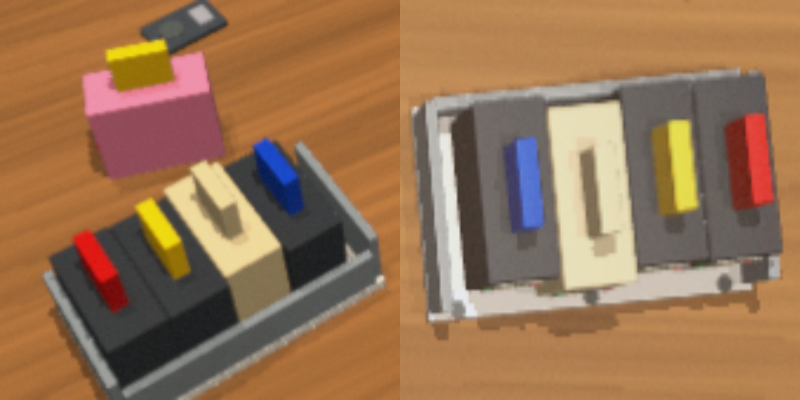

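View pics/z17.png

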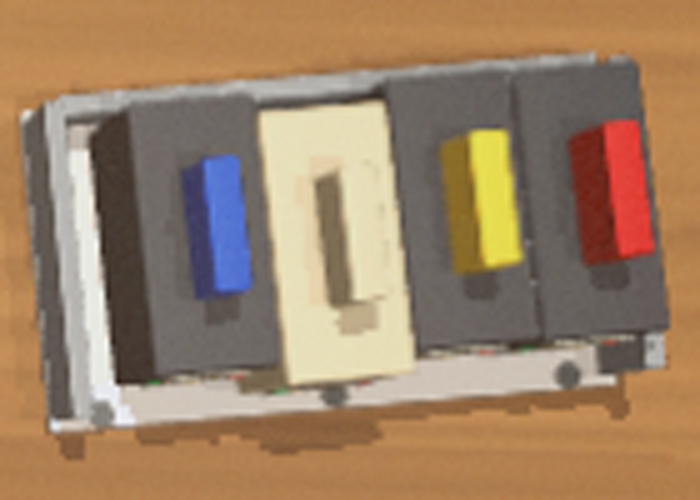

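Run:
```python
from h import *
c=ld('top13')
f=lambda x,y,s,ox,oy:((x+.5)/s-.5+ox,(y+.5)/s-.5+oy)
t=np.radians(7);X=np.array([np.cos(t),np.sin(t)]);Y=np.array([-X[1],X[0]])
for n,q in {'beige':[(258,110),(384,100),(414,374),(286,384)],'blue':[(130,104),(254,94),(280,366),(156,378)],'yellow':[(385,80),(508,71),(540,336),(414,348)],'red':[(514,70),(637,62),(668,330),(544,337)]}.items():
    B=np.array([at(c,*f(*p,5,385,190),.074)[:2] for p in q]);m=B.mean(0)
    print(n,m.round(4),'rackxy',(m@X).round(4),(m@Y).round(4),'len',np.linalg.norm(B[0]-B[3]).round(4),np.linalg.norm(B[1]-B[0]).round(4),'yaw',[np.degrees(np.arctan2(*(B[i]-B[j])[::-1])).round(1) for i,j in((0,3),(1,2))])
for p in [(70,122),(265,105),(380,92)]:
    print('back top inner',at(c,*f(*p,5,385,190),.038)[:2]@X-.038)
for p in [(50,430),(330,407),(615,382)]: print('front edge',at(c,*f(*p,5,385,190),.006)[:2]@X+.052)
```

```text
beige [ 0.5845 -0.2051] rackxy 0.5551 -0.2748 len 0.0761 0.0353 yaw [np.float64(6.3), np.float64(6.6)]
blue [ 0.5852 -0.1689] rackxy 0.5603 -0.239 len 0.0761 0.0346 yaw [np.float64(6.1), np.float64(6.0)]
yellow [ 0.5947 -0.2402] rackxy 0.561 -0.3108 len 0.0747 0.0346 yaw [np.float64(6.5), np.float64(7.0)]
red [ 0.5982 -0.2761] rackxy 0.5601 -0.347 len 0.0745 0.0347 yaw [np.float64(6.5), np.float64(6.5)]
back top inner 0.5610773707917063
back top inner 0.5607568772669552
back top inner 0.5614339648350092
front edge 0.5637506870459482
front edge 0.5626479304083096
front edge 0.5619358562815077
```

Run:
```python
from bench import robot
print(robot.observe()['t'],robot.observe()['contact_force']);print(robot.job_done())
```

```text
17.35 [ 0.47330006 -0.15437852 -0.44264809]
the job is handed in; nothing more can be done
None
```

I opened the gap, stood the beige module in it and closed the row up, then handed the job in at 17.35 s of the 58 s. No verdict was reported.

- **What I did:** I slid blue to one side and yellow with red to the other by their tabs. That put the yellow and blue centres about 82 mm apart. I then lowered the far-left beige module onto the rack floor, felt it touch down, let go, and slid blue back until the row was snug.
- **Last checks (top camera):** The order is red, yellow, beige, blue.
  - **Spacing:** neighbours' centres are 35.8–36.3 mm apart, and yellow to blue is 72 mm.
  - **Squareness:** all four are within about 1° of the rack's direction.
  - **Upright:** they look upright in both views. I did not measure tilt separately.
  - **Clear of the row:** the gripper was open, well away and about 187 mm up.
- **Weak points:**
  - **Beige position:** beige stands about 5–6 mm forward of its neighbours, roughly 6–7 mm from the rack point in x against the 12 mm limit. I left it rather than disturb the row.
  - **Camera disagreement:** the two cameras differed by about 3 mm in y. The tool position when gripping the tabs fell between the two or close to the scene camera's value.
- **Bystanders:** I did not touch the key, plate, jar or clamp. I did not re-measure their positions afterwards.

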